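# Hang the turner from the kitchen rail with its S-hook

### The job

Take the empty S-hook off the rail, feel its lower end through the small hole in the swivelling hang plate of the turner that stands in the wooden rack, draw the turner out of the rack on the hook, and hang the hook back on the rail with the turner dangling quietly from it. Work gently: never force the hook against the turner or the rail, do not touch the turner with the gripper, and leave everything else where it is.

Things in the scene. Friction and masses are not known exactly. Their poses are not given: they have to be found in the camera images.
- s_hook: S-hook of dark 5 mm steel wire, 30 g, 91 mm tall, in its own x-z plane, hung on the rail. Origin: centre of the upper bow. Wire centreline (x,z) in mm: upper free end (13,-10), up to (13,0), half-circle of radius 13 about (0,0) over the top to (-13,0), down to (-13,-18), slanting shank to (13,-60), lower bow of radius 13 about (0,-60) round to (-10,-68.4), straight to the lower tip (-15.7,-61.5)
- s_hook_tip (a point): centre of the rounded end (radius 2.5 mm) of the S-hook's lower tip, which points to the hook's -x and 50 degrees upwards
- s_hook_bend (a point): wire centre at the lowest point of the S-hook's lower bow, hook frame (0,0,-73) mm; the hung turner's lower edge is about 148 mm below it
- s_hook_upper_end (a point): upper free end of the S-hook. Grip the upper bow from above across its uprights: 31 mm over the outside, one finger on +x, one on -x, the bar passing between them. The rail bar enters and leaves the bow on the +x side, between this end and the shank: lift the hook until the bar is below this end (and below the fingertips), then draw the hook away to its -x
- rail: fixed steel rail: round bar 8 mm thick, 280 mm long along its own y axis, axis 290 mm above the table, on a post at each end. The S-hook hangs on it with the hook's x along the rail's x. Keep the turner's middle 50 mm from the posts. Origin on the table under the middle of the bar
- rack: fixed wooden rack, base 130 x 250 mm, three side-by-side slots 80 mm apart along its y holding flat tools that lean back 40 degrees from vertical, tops towards the rack's +x. Slots 5 mm wide, 55 mm deep, 68 mm long, walls up to 77 mm above the table; a tool is drawn out along its own z (up and to +x). Origin on the table under the middle of the base
- turner: flat steel turner, about 150 g, rattling by a few mm at its top in any one of the rack's slots; the only tool there with a hang plate. Origin: middle of the blade's lower edge; z along the handle, y across, x normal to the blade: -x face looks up and to the robot, +x is the underside, where the hook's tip comes in. Steel handle 22 mm wide, 4 mm thick, ends at z = 126 mm; 12 mm thick wooden cheeks at z 78 to 106
- turner_blade (a point): centre of the turner's blade, 64 mm wide (y), 75 mm long (z), 4 mm thick, turner frame (0,0,37.5) mm
- turner_rivet (a point): rivet of the hang plate, turner frame (-4,0,118) mm. The steel plate, 48 wide, 46 mm long, 4 mm thick (x -6 to -2), swivels flat on the rivet and reaches past the handle's end. Its 9 mm hole is 28 mm from the rivet, 10 mm from its outer end. It stands at an unmeasured angle up to 0.5 rad either side of straight (hole up to 13 mm aside) and stays there stiffly (0.15 N m): feel or look for the hole
- scraper: bystander in a rack slot: steel dough scraper 62 x 98 mm with a wooden grip bar on top, origin at the middle of its lower edge
- board: bystander in a rack slot: little wooden board 64 x 108 mm with a round top, no hole, origin at the middle of its lower edge
- salt_pot: bystander: white salt pot, 50 mm across, 48 mm high, origin under its middle
- mug: bystander: mug, 80 mm across, 90 mm high, origin under its middle
- jar: bystander: jar, 64 mm across, 100 mm high, origin under its middle
- pepper_mill: bystander: wooden pepper mill, 145 mm high, origin under its middle
- bowl: bystander: white bowl, 120 mm across, 50 mm high, origin under its middle
- spoon: bystander: wooden spoon lying on the counter, origin under its middle
Things that resemble listed ones, but are neither listed nor needed, are in the scene too. Leave any orange look-alike of the turner alone.

How it is judged (in metres and radians):
On the way, in this order (a step that is already met when the one before it is completed fails the run):
1. the S-hook is off the rail and brought to the turner, which still stands in its rack (contact force between s_hook and rail below 0.02 N and horizontal distance between s_hook and turner below 0.16 m and distance of turner from where it was at the start of the episode below 0.04 m), for 0.1 s.
2. the turner is carried on the S-hook, clear of the rack (contact force between s_hook and turner above 0.4 N and contact force between turner and rack below 0.02 N and height (world z) of turner above 0.05 m and distance between s_hook_bend and turner_rivet below 0.05 m), for 0.2 s.
At the end, for the whole second after the job is handed in: The S-hook hangs with its upper bow on the rail's bar (within 20 mm of the bar, over its length, at rail height), the turner hangs from its lower bow by the hole (rivet within 50 mm of the bend), within 0.5 rad of upright, clear of table, rack and rail posts, both slower than 0.15 m/s (contact force between s_hook and turner above 0.4 N and contact force between s_hook and rail above 0.6 N and distance between s_hook_bend and turner_rivet below 0.05 m and x of s_hook in the frame of rail between -0.02 and 0.02 m and y of s_hook in the frame of rail between -0.13 and 0.13 m and z of s_hook in the frame of rail above 0.27 m and angle between turner's own z axis and vertical below 0.5 rad and height (world z) of turner above 0.04 m and contact force between turner and rail below 0.05 N and contact force between turner and rack below 0.05 N and linear speed of each of turner, s_hook below 0.15 m/s); the robot touches nothing.
It fails at once if the S-hook is forced against the turner (over 15 N) (contact force between s_hook and turner above 15 N).
It fails at once if the S-hook is forced against the rail (over 25 N) (contact force between s_hook and rail above 25 N).
It fails at once if the gripper touches the turner (contact force between any of the fingers, the arm and turner above 1 N).
It fails at once if a bystander is moved by more than 30 mm (distance of any of scraper, board, salt_pot, mug, jar, pepper_mill, bowl, spoon from where it was at the start of the episode above 0.03 m).
It also fails if it takes over 72 s, if anything falls off the work surface, if the arm or the gripper's body presses on something with over 40 N, if the wrist force passes 120 N, or if a joint passes its speed limit or range.

### The arm

A 6-joint arm with a two-finger parallel gripper is mounted at the origin on the work surface. World frame = base frame: x ahead of the robot, y to its left, z up, the work surface at z = 0. Lengths are in mm, angles in rad, forces in N, time in s.
With the tool pointing down it reaches from about 350 to 975 mm from the base axis. Payload 7.1 kg.
Tool frame: the origin (TCP) lies midway between the tips of the shut fingers; the grasp point (between the pads) lies 19 mm behind it (ctrl.tcp_to_grasp is the distance from the TCP to the grasp point, in mm); z points along the fingers, y is the line along which they close (so a half turn about z gives the same grasp; the last joint's range is limited). The gripper opens to 88 mm and grips with 3 to 60 N. Pads are 20 mm wide; open, the fingers measure 115 mm over their backs; the gripper's body (75 mm by 178 mm) begins 61 mm behind the grasp point.
Start: joints at [1.294, 0.423, 1.63, -0, 1.089, -0.019], TCP at [159.315, 604.337, 222.675] pointing down, gripper open.
Joint ranges: [-3, 3], [-0.9, 2.11], [0.09, 2.58], [-1.31, 4.45], [0.11, 2.69], [-2.54, 2.54]. Speed limits (rad/s): [2.39, 2.39, 3.01, 3.14, 3.14, 3.14].

### API

Orientations are given as a rotation vector (axis times angle).
In Python, from workcell import get_obs, cams, ticket, boxes_of, ctrl gives the robot as it stands.
- The arm moves only by the shell command python3 -m creep 'ROWS' [OPENING]. ROWS is JSON, one flat list of numbers, 4 for each row, row after row: the shift along the world's x, y, z in m, then the turn about the world's z in rad. In form: [tx, ty, tz, spin, tx, ty, tz, spin, ...]. A call has 1 to 10 rows; each row is the pose to reach, as a shift and turn from the pose commanded when the call began; what a row does not reach only later rows make up. A row lasts 1/12 s, in which the tool goes at most 41.7 mm and 7.16 degrees, less where a joint would pass 70% of its speed; a pose out of reach is approached as far as the arm can. A call with a gripper value outside its range is refused whole. OPENING is the opening, from 0 (shut) to 1 (fully open), set as the call begins (- or left out, the last holds). The fingers move at their own pace and stop on an object; the grip force is fixed at half the most. Time passes only in rows, so rows that repeat a pose let the fingers close. It gives the time, the measured TCP pose, the force, the opening and the grip force at its end, in the units of the state.
- get_obs(): the state, without advancing time (a new reading comes with each control period).
- cams.get_image(name): name is "scene" or "top" or "wrist"; returns (picture, depth): 384x512x3 uint8, red, green, blue; 384x512 float32, mm along the optical axis (not along the pixel's ray), 0 where there is no reading.
- cams.get_calibration(name): a dict with "mtx" (3x3 intrinsics, pixels), "R" (3x3) and "t" (3): a world point X has camera coordinates R X + t; the wrist camera has in their place "mount" (4x4, takes a point from camera to tool coordinates, whose origin is the TCP and whose axes are the flange's). Camera axes: x right, y down, z forward; pixel columns grow to the right and rows downward; lengths in mm; the calibration is good to about 2 mm. A picture is of the moment at which its call begins: read the wrist's pose just before it. get_calibration takes no time and is no camera call.
- ticket.close_job(): hands the job in; it is judged then, once.
Trained networks look in the newest picture that a camera, given by its name, has taken for a name from the list of things; names that differ only in an ending like _2 or _b are one class to them, and where a whole thing is asked for, a point or a joint stands for the part that bears it (a point fixed in the world has none). Each returns a list of dicts, best first, with "score" (0 to 1); they miss things now and then, are a little off and sometimes report something else, mostly with a low value. They report only what shows in the picture. A call takes as long as a camera call. They do not tell look-alikes from the thing itself.
- boxes_of(camera, target): "centre" ([column, row] in pixels, amid what is visible of it).
The state is a dict: "t": time; "qpos": joint angles; "qvel": joint speeds; "joint_torque": joint torques, N m; "ee_pos": TCP position; "orientation": TCP orientation; "ft_force": force on the tool from outside, world axes, zero at the start; "moment": the same for the moment, N m; "width": finger opening in mm; "grasp_force": force on a finger pad.
Only numpy, scipy, OpenCV 4.12 (cv2) and the standard library are available. Lean on these libraries where they do the work, as an engineer would, in place of code of your own. Each camera call takes 0.05 s, during which the arm holds its last target. There are 200 camera calls.

## Working session

There is one attempt and no reset: what is moved stays moved. The work goes in short steps, Python scripts to look and compute and a shell command to move; the robot and the scene stay as the last step left them, time stands still between calls to the robot, and variables do not carry over. Pictures are saved under pics/ and viewed, at most 10 in all, crops included, and the job is handed in when it is done.

```bash
ls; mkdir -p pics; cat > h.py <<'E'
import numpy as np, cv2
from scipy.spatial.transform import Rotation as Ro
from workcell import get_obs, cams, ticket, boxes_of, ctrl
def cam(name,o=None):
    c=cams.get_calibration(name); K=np.array(c["mtx"])
    if name=="wrist":
        T=np.array(c["mount"]); o=o or get_obs()
        Rt=Ro.from_rotvec(o["orientation"]).as_matrix()
        Rcw=Rt@T[:3,:3]; p=Rt@T[:3,3]+np.array(o["ee_pos"])
    else:
        R=np.array(c["R"]); Rcw=R.T; p=-R.T@np.array(c["t"]).ravel()
    return K,Rcw,p
def cloud(name,d,o=None):
    K,R,p=cam(name,o); v,u=np.mgrid[:d.shape[0],:d.shape[1]]
    X=np.stack([(u-K[0,2])/K[0,0]*d,(v-K[1,2])/K[1,1]*d,d],-1)
    return X@R.T+p
def shoot(name,fn=None):
    o=get_obs(); im,d=cams.get_image(name)
    if fn: cv2.imwrite("pics/"+fn,im[:,:,::-1])
    return im,d,cloud(name,d,o),o
def proj(name,P,o=None):
    K,R,p=cam(name,o); c=(np.atleast_2d(P)-p)@R; q=c@K.T; return q[:,:2]/q[:,2:]
E
python3 - <<'E'
from h import *
np.set_printoptions(precision=0,suppress=True)
ims=[]
for n in ("scene","top"):
    im,d,X,o=shoot(n,n+"0.png"); np.savez(n+"0",im=im,d=d,X=X)
    ims.append(im)
    for t in ("s_hook","s_hook_tip","s_hook_upper_end","s_hook_bend","rail","rack","turner","turner_rivet","turner_blade","scraper","board"):
        for r in boxes_of(n,t)[:2]:
            u,v=map(int,r["centre"]); print(n,t,round(r["score"],2),u,v,X[v,u] if d[v,u] else None)
print(o["orientation"],o["ft_force"],o["width"])
E
```

```text
pics
scene s_hook 0.65 206 208 [320.  21.  -0.]
scene s_hook_tip 0.58 209 226 [ 592. -242.  228.]
scene s_hook_bend 0.56 204 200 [276.  58.  -2.]
scene s_hook_bend 0.37 286 209 [584. 180.  12.]
scene rail 0.63 180 248 [ 567. -327.  201.]
scene rack 0.77 288 208 [588. 190.  12.]
scene turner 0.72 328 180 [625. 460.   8.]
scene turner 0.68 170 244 [ 365. -208.   13.]
scene turner_rivet 0.83 173 240 [ 355. -185.    7.]
scene turner_rivet 0.64 248 179 [604. -82. 295.]
scene turner_blade 0.78 325 178 [605. 473.   4.]
scene turner_blade 0.62 171 244 [ 368. -206.   13.]
scene scraper 0.6 293 189 [604. 189. 107.]
scene board 0.38 300 177 [586. 273. 108.]
scene board 0.26 222 213 [429.  -9.  45.]
top rail 0.9 329 180 [ 616. -255.   -5.]
top rack 0.59 343 187 [ 586. -305.    9.]
top turner 0.87 189 246 [365. 281.  15.]
top turner 0.76 313 245 [ 367. -186.   10.]
top turner_rivet 0.8 310 243 [ 374. -175.   10.]
top turner_rivet 0.76 142 178 [626. 470.   4.]
top turner_blade 0.93 192 250 [350. 271.   6.]
top turner_blade 0.83 144 179 [622. 460.   9.]
top scraper 0.5 208 182 [596. 198. 106.]
top board 0.54 229 180 [606. 125.  84.]
[0. 3. 0.] [-1.  0.  1.] 87.80128309468009
```

View pics/scene0.png

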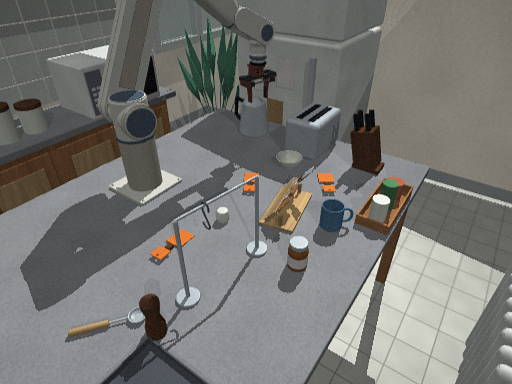

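View pics/top0.png

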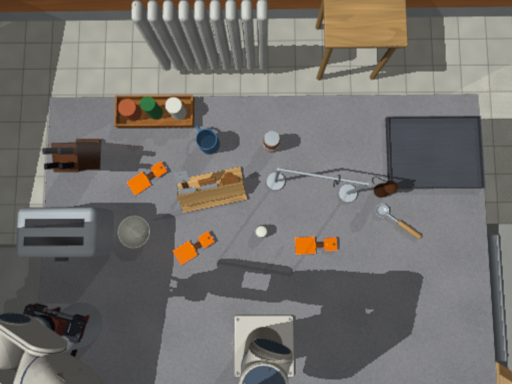

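The top view has the rack at about (211,189), with its tool tops leaning away from the robot, and the rail running from (276,180) to (348,192). In the scene view the hook is at about (206,213).

```bash
python3 - <<'E'
from h import *
np.set_printoptions(precision=3,suppress=True)
S=np.load("scene0.npz");T=np.load("top0.npz")
for n,D in (("scene",S),("top",T)):
    X=D["X"]; m=(X[...,2]>270)&(X[...,2]<310)&(X[...,0]>450)&(X[...,0]<750)&(X[...,1]<50)&(X[...,1]>-420)&(D["d"]>0)
    P=X[m]; print(n,len(P)); 
    if len(P)>5:
        c=P.mean(0); u=np.linalg.svd(P-c)[2][0]; s=(P-c)@u; print(c,u,s.min(),s.max(), c+u*s.min(), c+u*s.max())
X=T["X"]; m=(X[...,2]>8)&(X[...,2]<200)&(X[...,0]>450)&(X[...,0]<750)&(X[...,1]<340)&(X[...,1]>30)&(T["d"]>0)
P=X[m]; r=cv2.minAreaRect(P[P[:,2]<40][:,:2].astype(np.float32)); print("rack rect",r, cv2.boxPoints(r))
r=cv2.minAreaRect(P[:,:2].astype(np.float32)); print("rack all",r)
print("hi",P[P[:,2]>120][:40])
a=cv2.resize(S["im"][165:265,160:320],(800,500),interpolation=cv2.INTER_CUBIC)
b=cv2.resize(T["im"][150:220,160:380],(800,255),interpolation=cv2.INTER_CUBIC)
cv2.imwrite("pics/crop1.png",np.vstack([a[:340],b])[:,:,::-1])
print(get_obs()["orientation"])
E
```

```text
scene 371
[ 584.999 -206.031  290.162] [-0.17  -0.985 -0.005] -161.2450701182001 127.82208679412757 [612.431 -47.139 290.982] [ 563.252 -331.988  289.513]
top 269
[ 586.052 -188.702  292.405] [-0.17  -0.985 -0.004] -148.19402224904368 141.75705398198554 [611.313 -42.678 292.95 ] [ 561.887 -328.384  291.882]
rack rect ((613.4051513671875, 186.1866912841797), (282.0880432128906, 274.345947265625), 87.19136810302734) [[469.486  52.034]
 [743.502  38.591]
 [757.325 320.34 ]
 [483.308 333.783]]
rack all ((613.4051513671875, 186.1866912841797), (282.0880432128906, 274.345947265625), 87.19136810302734)
hi [[630.596 273.662 143.094]
 [630.122 269.554 145.929]
 [626.235 289.829 148.998]
 [626.101 286.172 149.718]
 [627.061 284.057 143.473]
 [626.307 279.529 148.137]
 [626.195 275.907 148.712]
 [627.357 274.014 141.174]
 [626.617 269.536 145.751]
 [626.9   266.434 143.816]
 [622.314 306.467 152.262]
 [623.478 304.797 144.592]
 [623.065 300.695 147.128]
 [622.113 295.797 153.156]
 [622.97  293.614 147.469]
 [622.533 289.507 150.157]
 [622.628 286.181 149.409]
 [622.411 282.409 150.672]
 [623.113 279.939 145.989]
 [623.675 277.25  142.211]
 [622.85  272.629 147.42 ]
 [623.256 269.713 144.648]
 [623.143 266.084 145.243]
 [619.055 313.717 150.871]
 [619.455 310.899 148.094]
 [619.419 307.377 148.194]
 [619.187 303.549 149.585]
 [619.593 300.716 146.767]
 [618.936 296.244 150.956]
 [619.212 293.202 149.002]
 [620.282 284.368 141.529]
 [620.255 280.846 141.564]
 [620.37  277.525 140.665]
 [619.56  272.903 145.867]
 [620.712 271.026 138.129]
 [620.156 266.773 141.655]
 [616.404 311.599 144.932]
 [616.414 308.143 144.722]
 [616.57  304.918 143.534]
 [616.433 301.227 144.31 ]]
[-0.404 -3.116  0.   ]
```

View pics/crop1.png

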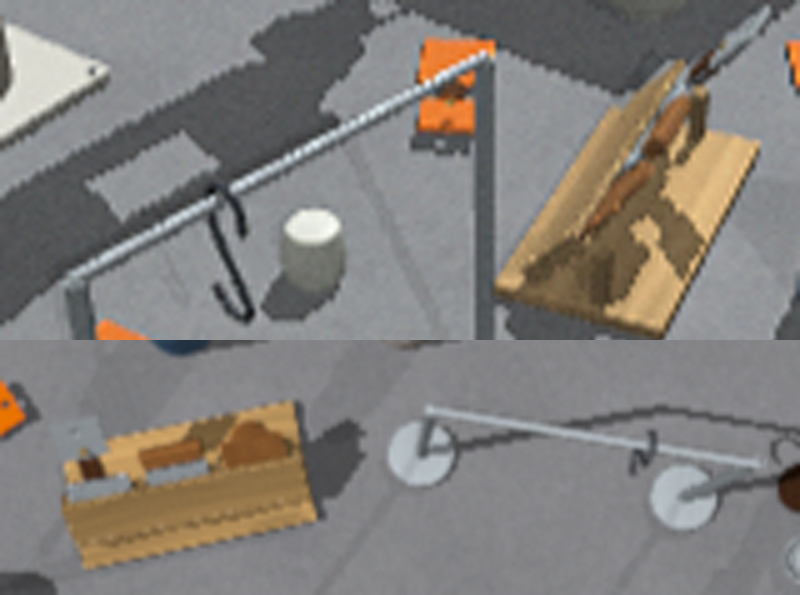

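The crop shows the turner in the rack's left slot (world +y side), with its plate at about (622,290,145). The hook hangs with its free upper end towards +x and its lower tip towards the robot. I'll move over the rack for a wrist view.

```bash
python3 -m creep '[0,0,0.03,-0.12,0.03,-0.02,0.06,-0.24,0.06,-0.04,0.09,-0.36,0.09,-0.06,0.12,-0.48,0.12,-0.08,0.15,-0.6,0.15,-0.1,0.17,-0.72,0.18,-0.13,0.17,-0.84,0.21,-0.16,0.17,-0.96,0.24,-0.19,0.17,-1.08,0.26,-0.22,0.17,-1.11]' | tail -5
python3 -m creep '[0.03,-0.02,0,0,0.06,-0.04,0,0,0.09,-0.05,0,0,0.12,-0.06,0,0,0.13,-0.07,0,0,0.13,-0.07,0,0,0.13,-0.07,0,0]' | tail -5
python3 - <<'E'
from h import *
np.set_printoptions(precision=3,suppress=True)
o=get_obs();K,R,p=cam("wrist",o); print(np.array(cams.get_calibration("wrist")["mount"]),K[0,0],"campos",p,"view",R[:,2],o["ee_pos"],o["orientation"],o["qpos"],o["t"])
print("plate px",proj("wrist",[620,290,140],o))
S=np.load("scene0.npz");X=S["X"];g=S["im"].astype(int).max(-1)
m=(g<70)&(X[...,2]>205)&(X[...,2]<310)&(X[...,0]>520)&(X[...,0]<650)&(X[...,1]<-80)&(X[...,1]>-300)
print(X[m])
im,d,X,o=shoot("wrist","w1.png")
E
```

```text
ee_pos: [412.3, 394.2, 393.2]
orientation: [1.992, 2.429, 0.002]
ft_force: [0.3, -0.6, -0.2]
width: 88.0
grasp_force: 0.0
ee_pos: [540.4, 324.9, 392.2]
orientation: [-1.986, -2.433, 0.001]
ft_force: [-0.2, 0.2, -0.1]
width: 87.8
grasp_force: 0.0
[[   0.      -0.97    -0.242   65.92 ]
 [   1.       0.      -0.001   -0.577]
 [   0.001   -0.242    0.97  -162.068]
 [   0.       0.       0.       1.   ]] 297.585438076645 campos [526.84  389.441 554.267] view [ 0.046 -0.237 -0.97 ] [540.422 324.942 392.195] [-1.986 -2.433  0.001] [0.522 0.294 1.428 0.    1.421 0.321] 2.6167
plate px [[303.991 199.275]]
[[ 570.747 -235.743  297.17 ]
 [ 566.129 -235.23   291.674]
 [ 568.973 -234.444  292.412]
 [ 576.589 -238.266  298.021]
 [ 566.955 -236.421  289.536]
 [ 568.168 -234.076  288.614]
 [ 582.621 -237.521  296.974]
 [ 583.889 -239.138  295.337]
 [ 586.577 -238.27   295.965]
 [ 587.1   -239.156  293.556]
 [ 588.613 -237.133  292.955]
 [ 588.803 -237.69   290.185]
 [ 566.202 -233.822  274.545]
 [ 591.406 -240.63   289.977]
 [ 565.629 -233.686  270.904]
 [ 590.175 -239.786  285.686]
 [ 592.455 -238.
[... 274 characters left out ...]
 254.403]
 [ 572.129 -235.624  251.697]
 [ 576.643 -236.784  251.182]
 [ 573.56  -234.208  244.629]
 [ 579.703 -236.944  245.947]
 [ 578.79  -236.454  241.777]
 [ 581.704 -236.06   239.474]
 [ 582.517 -237.248  237.245]
 [ 565.651 -235.969  224.791]
 [ 586.013 -237.423  235.612]
 [ 564.151 -234.974  219.869]
 [ 586.955 -238.737  233.535]
 [ 567.01  -234.46   217.376]
 [ 587.557 -239.717  231.06 ]
 [ 587.78  -236.279  228.775]
 [ 589.108 -237.976  227.142]
 [ 573.226 -237.58   215.548]
 [ 592.438 -241.647  227.892]
 [ 574.42  -235.469  211.108]
 [ 588.623 -238.27   220.141]
 [ 591.584 -237.516  221.076]
 [ 579.59  -237.195  211.359]
 [ 584.354 -238.152  214.418]
 [ 589.108 -239.137  217.492]]
```

View pics/w1.png

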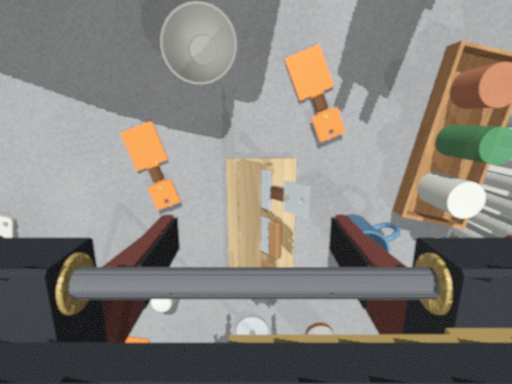

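The wrist view shows the turner's plate at about (297,198), with a faint hole near (304,200), and the rack edges nearly vertical, so the rack's yaw is about that of the tool (11.6°). I'll look closer.

```bash
python3 -m creep '[0.02,-0.02,-0.03,0,0.04,-0.04,-0.06,0,0.055,-0.06,-0.09,0,0.055,-0.06,-0.12,0,0.055,-0.06,-0.14,0,0.055,-0.06,-0.14,0,0.055,-0.06,-0.14,0]' | tail -5
python3 - <<'E'
from h import *
np.set_printoptions(precision=1,suppress=True)
im,d,X,o=shoot("wrist"); np.savez("w2",im=im,d=d,X=X,o=o)
print(o["ee_pos"],o["orientation"])
for t in ("turner","turner_rivet","turner_blade","rack"):
    for r in boxes_of("wrist",t)[:2]: u,v=map(int,r["centre"]); print(t,r["score"],u,v,X[v,u])
u,v=proj("wrist",[625,290,145],o)[0].astype(int); print(u,v)
u0=max(0,min(512-200,u-100)); v0=max(0,v-75); print("crop origin",u0,v0)
cv2.imwrite("pics/w2.png",cv2.resize(im[v0:v0+150,u0:u0+200],(800,600),interpolation=cv2.INTER_CUBIC)[:,:,::-1])
E
```

```text
ee_pos: [594.3, 266.2, 252.3]
orientation: [-1.982, -2.436, 0.003]
ft_force: [0.9, 0.3, 1.2]
width: 87.9
grasp_force: 0.0
[594.3 266.2 252.3] [-2.  -2.4  0. ]
turner 0.89 266 164 [600.6 288.6 124.8]
turner 0.78 81 118 [354.7 281.7   7.9]
turner_rivet 0.82 81 119 [354.1 280.3   6.6]
turner_rivet 0.78 263 167 [598.4 284.9 123.4]
turner_blade 0.91 315 38 [633.9 437.2  14.1]
turner_blade 0.86 83 117 [357.1 283.6   7.7]
rack 0.95 221 197 [560.  230.5  69.4]
293 171
crop origin 193 96
```

View pics/w2.png

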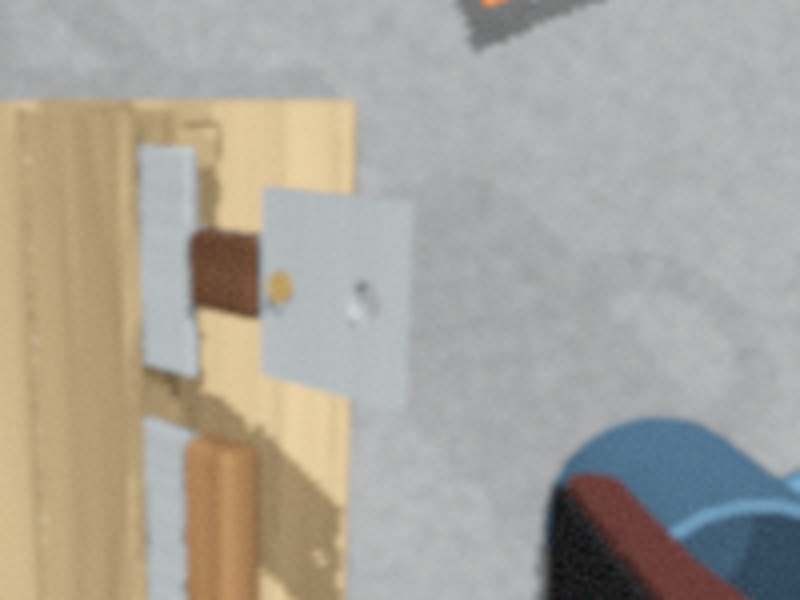

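The close view shows the rivet at (263,168) and the hole at (283.7,171.5). The plate is swivelled a little towards -y.

```bash
cat >> h.py <<'E'
def plane_pt(px,c,n,o,name="wrist"):
    K,R,p=cam(name,o); r=R@np.linalg.solve(K,[px[0],px[1],1]); return p+r*(n@(c-p))/(n@r)
E
python3 - <<'E'
from h import *
np.set_printoptions(precision=2,suppress=True)
D=np.load("w2.npz",allow_pickle=True); X=D["X"];o=D["o"].item()
q=np.array([[275,200],[403,212],[395,395],[275,365]])/4+[193,96]
m=np.zeros(X.shape[:2],np.uint8); cv2.fillConvexPoly(m,np.round(q).astype(int),1); cv2.circle(m,(284,171),4,0,-1); cv2.circle(m,(263,168),4,0,-1)
P=X[m>0]; P=P[P[:,2]>80]; c=np.median(P,0)
for _ in range(4):
    n=np.linalg.svd(P-P.mean(0),full_matrices=False)[2][2]; c=P.mean(0); e=(P-c)@n; P=P[abs(e)<2.5*max(e.std(),.5)]
n*=np.sign(n[2]); print("n",n,"lean",np.degrees(np.arcsin(n[2])),"yaw",np.degrees(np.arctan2(-n[1],-n[0])),"std",e.std(),len(P))
hole=plane_pt((283.75,171.5),c,n,o); riv=plane_pt((263,167.75),c,n,o)
print("hole",hole,"rivet",riv,np.linalg.norm(hole-riv))
cor=[plane_pt(np.array(k)/4+[193,96],c,n,o) for k in ((265,188),(413,200),(405,408),(265,375))]; print(np.array(cor))
# blade/rack front edges yaw
e1=cor[2]-cor[1]; print("outer edge len",np.linalg.norm(e1),"dir",e1/np.linalg.norm(e1), "centre outer edge",(cor[1]+cor[2])/2)
for a,b in (((355,105),(348,590)),((138,145),(145,370)),((22,105),(0,590))):
    A,B=[np.array(k)//4+[193,96] for k in (a,b)]; print("edge",X[A[1]+2,A[0]-2],X[B[1]-2,B[0]-2])
E
```

```text
n [-0.74 -0.15  0.66] lean 41.362268617751745 yaw 11.648622606670116 std 0.5036559091527654 1266
hole [616.91 287.73 142.84] rivet [598.68 283.85 121.67] 28.20666199788823
[[590.11 306.61 117.36]
 [621.05 313.56 153.37]
 [630.42 267.49 153.23]
 [599.96 260.09 117.65]]
outer edge len 47.00909471442902 dir [ 0.2  -0.98 -0.  ] centre outer edge [625.74 290.53 153.3 ]
edge [613.7  327.68  13.29] [649.42 165.45  12.13]
edge [551.68 305.1   74.44] [564.71 246.07  72.63]
edge [509.72 306.49  29.51] [525.37 139.09  11.15]
```

```bash
python3 -m creep '[0,0,0.04,0,0,0,0.08,-0.05,0,-0.03,0.1,-0.1,0,-0.07,0.1,-0.15,0,-0.11,0.1,-0.2,-0.005,-0.15,0.1,-0.25,-0.01,-0.19,0.1,-0.3,-0.01,-0.23,0.1,-0.35,-0.015,-0.27,0.1,-0.375,-0.015,-0.31,0.1,-0.375]' | tail -5
python3 -m creep '[0,-0.04,0,0,0,-0.08,0,0,0,-0.11,0,0,0,-0.13,0,0,0,-0.13,0,0,0,-0.13,0,0,0,-0.13,0,0]' | tail -5
python3 - <<'E'
from h import *
np.set_printoptions(precision=2,suppress=True)
im,d,X,o=shoot("wrist","w3.png"); np.savez("w3",im=im,d=d,X=X,o=o)
print(o["ee_pos"],o["orientation"],o["qpos"],o["t"])
K,R,p=cam("wrist",o); print(p, proj("wrist",[[578.6,-237.3,297]],o))
m=(X[...,2]>255)&(X[...,2]<310)&(d>0)&(abs(X[...,0]-580)<60)&(abs(X[...,1]+220)<140)
g=im.max(-1); 
P=X[m&(g>=110)]; Q=X[m&(g<80)]; print(len(P),len(Q)); c=P.mean(0);u=np.linalg.svd(P-c,full_matrices=False)[2][0];print("bar",c,u)
print("hook",Q.mean(0),Q.min(0),Q.max(0))
E
```

```text
ee_pos: [580.1, -46.2, 354.1]
orientation: [2.404, 2.02, 0.002]
ft_force: [1.5, 0.7, 0.1]
width: 88.0
grasp_force: 0.0
ee_pos: [580.8, -173.9, 353.3]
orientation: [2.404, 2.022, 0.001]
ft_force: [-0.1, 0.5, -0.1]
width: 87.7
grasp_force: 0.0
[ 580.84 -173.92  353.27] [2.4  2.02 0.  ] [-0.31  0.28  1.54  0.    1.33 -0.14] 4.9167
[ 591.29 -109.11  515.36] [[265.54 278.57]]
2411 7
bar [ 589.61 -168.18  292.63] [-0.17 -0.98 -0.01]
hook [ 567.1  -230.62  272.74] [ 566.65 -231.75  265.95] [ 568.14 -229.9   283.06]
```

View pics/w3.png

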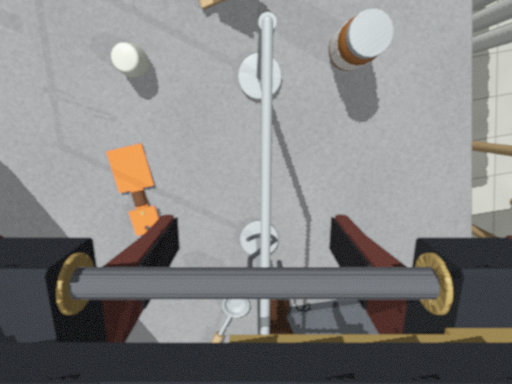

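The bar runs straight down column 265. The hook is hidden behind the gripper's bar, so I'll use the scene-depth position and descend over it.

```bash
python3 -m creep '[-0.001,-0.03,0,0,-0.002,-0.063,0,0,-0.002,-0.063,-0.02,0,-0.002,-0.063,-0.04,0,-0.002,-0.063,-0.06,0,-0.002,-0.063,-0.075,0,-0.002,-0.063,-0.087,0,-0.002,-0.063,-0.087,0,-0.002,-0.063,-0.087,0]' | tail -5
python3 - <<'E'
from h import *
np.set_printoptions(precision=1,suppress=True)
im,d,X,o=shoot("scene"); K=1
for r in boxes_of("scene","s_hook")[:1]: print(r)
cv2.imwrite("pics/s4.png",cv2.resize(im[170:250,150:270],(800,533),interpolation=cv2.INTER_CUBIC)[:,:,::-1])
E
```

```text
ee_pos: [578.9, -236.7, 265.6]
orientation: [-2.402, -2.024, 0.0]
ft_force: [-0.9, 0.2, -0.2]
width: 87.7
grasp_force: 0.0
{'centre': [205.0, 216.3], 'score': 0.51}
```

View pics/s4.png

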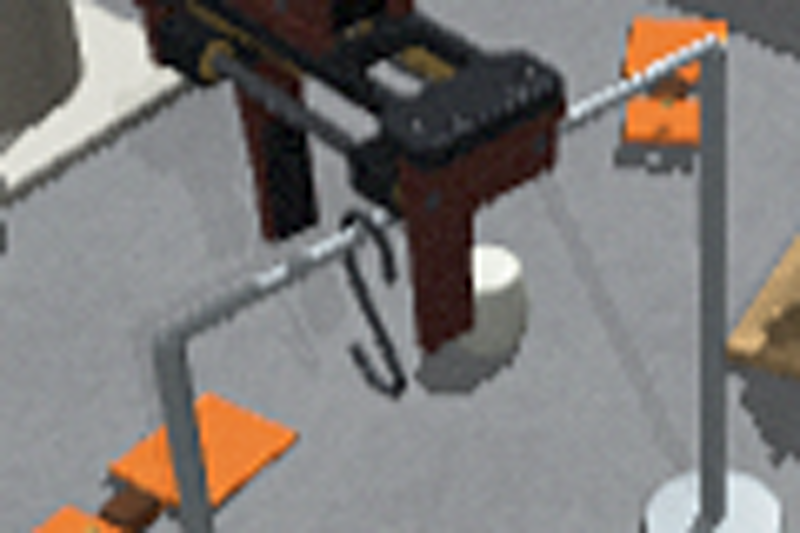

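The fingers straddle the hook's bow, with the uprights at about (350,270) and (388,275) midway between the fingertips. I'll close in two stages.

```bash
python3 -m creep '[0,0,0,0,0,0,0,0,0,0,0,0,0,0,0,0,0,0,0,0,0,0,0,0]' 0.42 | tail -5; python3 -m creep '[0,0,0,0,0,0,0,0,0,0,0,0,0,0,0,0,0,0,0,0,0,0,0,0,0,0,0,0,0,0,0,0]' 0.2 | tail -5
```

```text
ee_pos: [578.7, -237.7, 265.7]
orientation: [2.404, 2.022, 0.0]
ft_force: [0.3, 0.3, 0.7]
width: 51.2
grasp_force: 0.0
ee_pos: [578.7, -237.6, 265.6]
orientation: [-2.404, -2.022, -0.0]
ft_force: [0.2, -0.2, 0.1]
width: 30.1
grasp_force: 30.0
```

```bash
python3 -m creep '[0,0,0.004,0,0,0,0.008,0,-0.001,0,0.013,0,-0.002,0,0.018,0,-0.003,0,0.024,0,-0.003,0,0.03,0,-0.003,0,0.034,0,-0.003,0,0.034,0]' | tail -5
python3 -m creep '[-0.01,0.002,0,0,-0.02,0.004,0,0,-0.035,0.006,0,0,-0.055,0.01,0,0,-0.075,0.013,0.01,0,-0.095,0.016,0.03,0,-0.1,0.017,0.05,0,-0.1,0.017,0.05,0,-0.1,0.017,0.05,0]' | tail -5
python3 - <<'E'
from h import *
np.set_printoptions(precision=1,suppress=True)
im,d,X,o=shoot("scene")
cv2.imwrite("pics/s5.png",cv2.resize(im[160:240,130:250],(800,533),interpolation=cv2.INTER_CUBIC)[:,:,::-1])
print(o["ee_pos"],o["orientation"],o["qpos"],o["t"])
Tp=np.array(o["ee_pos"]); g=im.astype(int).max(-1)
a=np.radians(-9.8); ex=np.array([np.cos(a),np.sin(a),0]); ey=np.array([-ex[1],ex[0],0])
L=np.stack([(X-Tp)@ex,(X-Tp)@ey,X[...,2]-Tp[2]],-1)
m=(g<75)&(abs(L[...,0])<25)&(abs(L[...,1])<25)&(L[...,2]<-2)&(L[...,2]>-80)&(d>0)
P=L[m]; print(len(P)); print(P[np.argsort(-P[:,2])])
E
```

```text
ee_pos: [576.3, -237.8, 301.0]
orientation: [2.403, 2.021, 0.001]
ft_force: [-0.5, 0.4, -0.6]
width: 29.9
grasp_force: 30.0
ee_pos: [475.3, -220.6, 350.3]
orientation: [2.403, 2.021, 0.001]
ft_force: [0.3, 0.4, -0.9]
width: 30.3
grasp_force: 30.0
[ 475.3 -220.6  350.3] [2.4 2.  0. ] [-0.5  0.1  1.7 -0.   1.3 -0.3] 8.4
32
[[-12.1   0.9  -3.7]
 [ -7.8   0.5  -7.8]
 [ -3.9  -0.2 -15.3]
 [ -2.    1.7 -15.3]
 [ -2.    1.3 -18.2]
 [ -0.4  -0.1 -20. ]
 [ -1.    3.2 -21.8]
 [ -0.2   2.3 -24.2]
 [  3.5  -0.3 -24.5]
 [  3.1   2.9 -26.2]
 [  5.8   0.9 -27.2]
 [  6.1   0.2 -29.9]
 [  7.4   2.5 -30.4]
 [ 10.2   0.4 -31.3]
 [  5.9  -0.1 -33.1]
 [  9.6   0.3 -34.8]
 [ 12.4   1.2 -37.1]
 [ 14.9  -0.8 -38.2]
 [ 14.4  -0.9 -41.6]
 [-13.6  -0.9 -41.7]
 [ 12.5   3.2 -44.5]
 [-13.2   1.4 -45.9]
 [-16.3   0.1 -46.8]
 [ 10.7   0.8 -47.5]
 [-12.3   0.4 -48.3]
 [ 11.4   3.5 -48.4]
 [-12.3   3.4 -49.8]
 [ 11.1   0.2 -50.2]
 [ -9.9   1.6 -51. ]
 [  5.8   0.2 -52.8]
 [ -3.7   0.1 -54. ]
 [  0.    0.5 -55.7]]
```

View pics/s5.png

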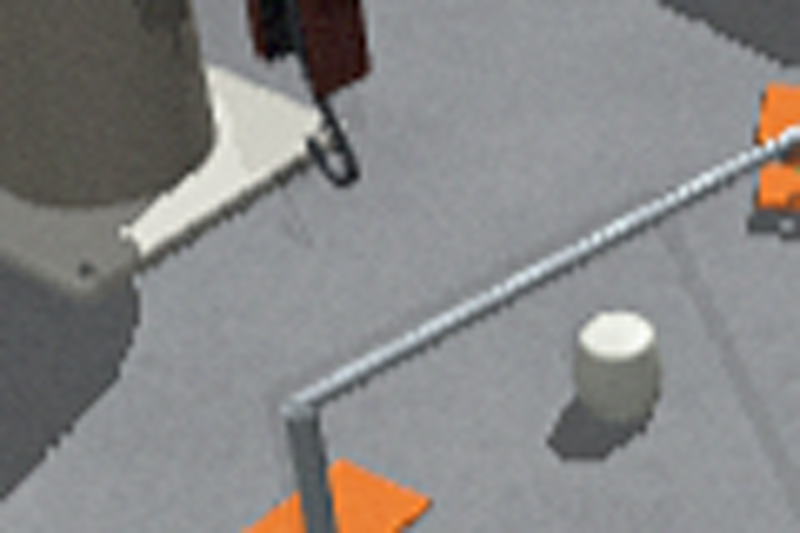

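The hook is held upright and off the rail, with its lower bow at about (335,165) in the crop. The geometry matches (hook origin about 18 mm above the TCP). I'll carry it round to beyond the turner.

```bash
python3 -m creep '[0,0.03,0,0.04,0,0.065,0,0.08,0,0.105,0,0.12,0,0.145,0,0.16,0,0.185,0,0.2,0.01,0.225,0,0.24,0.03,0.26,0,0.28,0.055,0.29,0,0.32,0.08,0.32,0,0.36,0.1,0.35,0,0.38]' | tail -5
python3 -m creep '[0.03,0.03,0,0,0.05,0.065,0,0,0.07,0.1,0,0,0.09,0.13,0,0,0.103,0.16,0,0,0.103,0.168,0,0,0.103,0.168,0,0,0.103,0.168,0,0,0.103,0.168,0,0]' | tail -5
python3 - <<'E'
from h import *
np.set_printoptions(precision=2,suppress=True)
o=get_obs(); print(o["ee_pos"],o["orientation"],o["qpos"],o["t"])
Rt=Ro.from_rotvec(o["orientation"]).as_matrix(); print(np.degrees(np.arctan2(Rt[1,1],Rt[0,1])))
a=np.radians(12); ex=np.array([np.cos(a),np.sin(a),0]); T=np.array(o["ee_pos"])
print("tip px",proj("wrist",[T-15.7*ex+[0,0,-43.6],T+13*ex+[0,0,-42],T+[0,0,-55]],o))
X=np.load("top0.npz")["X"]; print("mug",X[139,207],X[130,207]); W=np.load("w2.npz",allow_pickle=True)["X"]
q=(W[...,2]>60)&(W[...,0]>650)&(W[...,2]<110); print(W[q].min(0) if q.any() else 0,W[q].max(0) if q.any() else 0)
im,d,X,o=shoot("wrist","w6.png")
E
```

```text
ee_pos: [576.5, 131.5, 347.5]
orientation: [-1.974, -2.442, 0.003]
ft_force: [-0.9, -0.1, 0.2]
width: 29.8
grasp_force: 30.0
ee_pos: [678.2, 296.1, 348.7]
orientation: [-1.979, -2.439, 0.003]
ft_force: [0.2, 0.4, -0.5]
width: 29.7
grasp_force: 30.0
[678.15 296.14 348.66] [-1.98 -2.44  0.  ] [ 0.4   0.5   1.21 -0.    1.43  0.19] 10.0333
11.887668510341141
tip px [[233.48 210.22]
 [273.24 210.88]
 [255.14 205.62]]
mug [778.29 218.71   5.97] [792.54 206.8   85.49]
[724.48 195.65  60.03] [878.29 422.75  97.82]
```

```bash
python3 -m creep '[0,0.001,-0.03,0,0,0.002,-0.06,0,0,0.003,-0.09,0,0,0.003,-0.12,0,0,0.003,-0.145,0,0,0.003,-0.165,0,0,0.003,-0.178,0,0,0.003,-0.178,0,0,0.003,-0.178,0]' | tail -5
cat > look.py <<'E'
from h import *
import sys
np.set_printoptions(precision=1,suppress=True)
im,d,X,o=shoot("wrist"); np.savez(sys.argv[1],im=im,d=d,X=X,o=o)
T=np.array(o["ee_pos"]); Rt=Ro.from_rotvec(o["orientation"]).as_matrix(); a=np.arctan2(Rt[1,1],Rt[0,1])
ex=np.array([np.cos(a),np.sin(a),0]); ey=np.array([-ex[1],ex[0],0]); print(T,np.degrees(a),o["t"])
L=np.stack([(X-T)@ex,(X-T)@ey,X[...,2]-T[2]],-1)
m=(abs(L[...,0])<22)&(abs(L[...,1])<12)&(L[...,2]<-14)&(L[...,2]>-62)&(d>0)&(im.max(-1)<90)
v,u=np.nonzero(m); P=L[m]; print(len(P))
for lo,hi in ((-62,-50),(-50,-44),(-44,-38),(-38,-30),(-30,-14)):
    for s in (-1,1):
        k=(P[:,2]>lo)&(P[:,2]<=hi)&(P[:,0]*s>0)
        if k.any(): print(lo,s,k.sum(),P[k].mean(0),"px",u[k].mean(),v[k].mean(),u[k].min(),u[k].max())
E
python3 look.py w7
```

```text
ee_pos: [678.9, 299.6, 172.0]
orientation: [-1.98, -2.439, 0.0]
ft_force: [-0.7, 0.9, -0.1]
width: 29.8
grasp_force: 30.0
[678.9 299.6 172. ] 11.867157572554113 10.8333
0
```

```bash
python3 - <<'E'
import numpy as np,cv2
D=np.load("w7.npz",allow_pickle=True)
cv2.imwrite("pics/w7.png",cv2.resize(D["im"][120:240,160:320],(800,600),interpolation=cv2.INTER_CUBIC)[:,:,::-1])
print(D["d"][196:222:3,224:284:4].astype(int))
E
```

```text
[[344 346 345 345 345 345 345 344 345 345 345 346 345 345 345]
 [347 346 346 345 347 346 224 225 223 222 346 346 346 346 348]
 [347 348 348 216 216 220 222 223 224 221 221 217 216 347 348]
 [348 348   0 214 217 221 224 348 350 224 220 208 209 349 347]
 [349 350 211 215 348 348 349 348 349 350 201 203 207 349 348]
 [349 349 351 350 350 351 349 350 195 196 199 203 350 352 350]
 [351 350 350 351 350 351 350 189 192 194 200 350 353 351 350]
 [165 351 352 352 352 183 185 185 190 195 350 351 352 350 170]
 [166 352 353 350 179 181 182 186 352 354 354 353 353 351 167]]
```

View pics/w7.png

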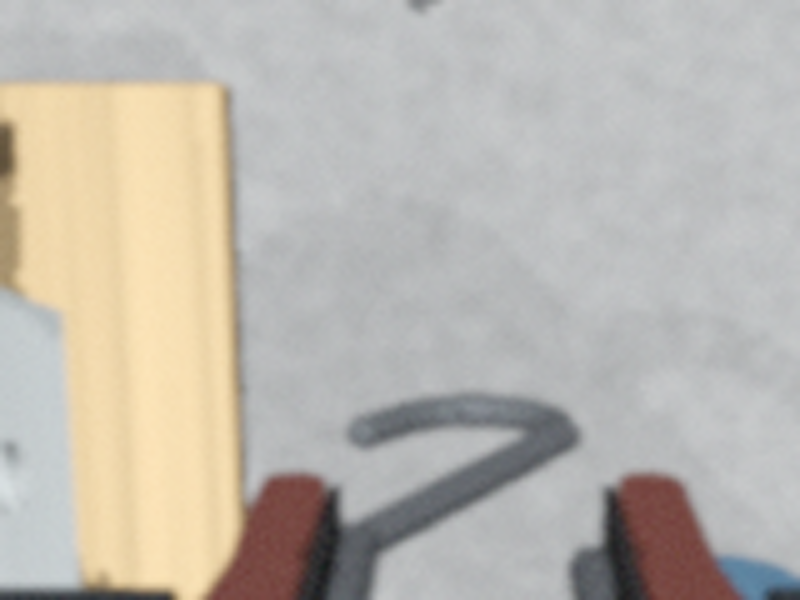

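The hook's lower tip is at about (232,206) px and its bow low point at (252,202), while the plate's hole is at the left edge near (161,214). The hook sits about 3 mm towards +y in the grip.

```bash
python3 - <<'E'
from h import *
np.set_printoptions(precision=2,suppress=True)
D=np.load("w7.npz",allow_pickle=True);X=D["X"];d=D["d"];o=D["o"].item()
print("hole proj",proj("wrist",[616.9,287.7,142.8],o))
T=np.array(o["ee_pos"]);a=np.radians(11.9);ex=np.array([np.cos(a),np.sin(a),0]);ey=np.array([-ex[1],ex[0],0]);B=np.stack([ex,ey,[0,0,1]])
m=(d>205)&(d<232); m[:,:224]=0;m[:,284:]=0;m[:194]=0;m[216:]=0
P=(X[m]-T)@B.T; v,u=np.nonzero(m)
for lo in range(224,284,4):
    k=(u>=lo)&(u<lo+4)&(P[:,2]<-36)
    if k.any(): print(lo,k.sum(),P[k].mean(0),v[k].min(),v[k].max())
# fit y-offset and z-offset of bow: predicted vs observed image midline
z0=17.9
for y in (0,2,3,4):
  for zz in (-2,0,2):
    pts=np.array([[-15.7,y,-61.5],[-10,y,-68.4],[0,y,-73],[9.2,y,-69.2]])+[0,0,z0+zz]
    print(y,zz,proj("wrist",T+pts@B,o).ravel())
E
```

```text
hole proj [[161.87 215.18]]
228 15 [-17.74   3.77 -41.77] 203 209
232 27 [-15.42   3.97 -42.31] 202 209
236 28 [-12.77   3.95 -45.55] 201 208
240 28 [ -9.98   4.02 -48.53] 200 206
244 27 [ -7.07   3.96 -51.06] 199 205
248 27 [ -4.2    3.69 -52.58] 199 205
252 24 [ -1.15   3.9  -52.9 ] 199 204
256 26 [  1.9    3.83 -52.43] 199 205
260 27 [  4.81   3.89 -51.4 ] 199 205
264 26 [  7.65   4.11 -48.82] 200 206
268 24 [ 10.44   5.12 -42.21] 201 211
272 27 [ 12.85   4.06 -40.03] 202 210
0 -2 [233.57 209.41 241.76 206.63 255.02 204.87 267.2  206.32]
0 0 [233.38 210.24 241.65 207.42 255.03 205.62 267.32 207.1 ]
0 2 [233.19 211.1  241.53 208.22 255.03 206.39 267.43 207.9 ]
2 -2 [233.52 206.79 241.73 204.08 255.02 202.37 267.23 203.78]
2 0 [233.33 207.6  241.62 204.85 255.03 203.1  267.34 204.54]
2 2 [233.14 208.43 241.51 205.63 255.03 203.85 267.46 205.32]
3 -2 [233.5  205.47 241.72 202.8  255.02 201.11 267.25 202.5 ]
3 0 [233.31 206.28 241.6  203.56 255.03 201.84 267.36 203.26]
3 2 [233.12 207.1  241.49 204.33 255.03 202.58 267.47 204.02]
4 -2 [233.48 204.16 241.7  201.52 255.02 199.85 267.26 201.23]
4 0 [233.29 204.95 241.59 202.27 255.03 200.57 267.37 201.97]
4 2 [233.09 205.76 241.48 203.03 255.03 201.3  267.49 202.72]
```

```bash
python3 -m creep '[-0.008,-0.002,0.001,0,-0.016,-0.004,0.002,0,-0.024,-0.006,0.003,0,-0.03,-0.008,0.003,0,-0.035,-0.01,0.003,0,-0.035,-0.01,0.003,0,-0.035,-0.01,0.003,0,-0.035,-0.01,0.003,0]' | tail -5
python3 - <<'E'
from h import *
np.set_printoptions(precision=1,suppress=True)
im,d,X,o=shoot("wrist"); np.savez("w8",im=im,d=d,X=X,o=o); print(o["ee_pos"])
T=np.array(o["ee_pos"]);a=np.radians(11.9);ex=np.array([np.cos(a),np.sin(a),0]);ey=np.array([-ex[1],ex[0],0]);B=np.stack([ex,ey,[0,0,1]])
tip=T+np.array([-16.2,3.3,-43.6])@B
print("tip exp px",proj("wrist",[tip],o),"hole exp px",proj("wrist",[616.9,287.7,142.8],o))
print(np.array(im[...,1])[194:218:2,196:244:2])
print(d[194:218:2,196:244:2].astype(int))
E
```

```text
ee_pos: [643.9, 290.5, 174.7]
orientation: [1.979, 2.44, 0.001]
ft_force: [-0.3, 0.6, -0.2]
width: 30.0
grasp_force: 30.0
[643.9 290.5 174.7]
tip exp px [[232.6 205.9]] hole exp px [[215.5 211.5]]
[[199 199 199 202 200 200 200 199 200 200 201 201 200 201 193 188 198 219
  214 212 218 183 168 182]
 [200 200 198 199 201 201 200 201 197 200 201 200 201 202 194 188 196 218
  215 212 216 186 171 181]
 [192 198 199 201 200 201 201 200 200 200 201 199 200 201 196 189 201 218
  215 212 218 188 177 184]
 [187 196 198 199 200 202 200 203 199 199 200 200 201 201 198 200 206 222
  215 211 213 177 143 138]
 [180 192 197 201 199 199 199 199 199 198 201 200 202 201 202 203 206 216
  201 174 152 120 108 112]
 [173 189 199 199 200 199 203 199 198 179 186 200 201 203 202 204 200 172
  133 114 111 105 105 100]
 [164 191 198 201 199 200 202 199 199 157 152 196 201 202 203 203 197 140
  132 118 100  95 106 132]
 [192 199 198 201 199 200 200 204 205 181 184 207 206 202 202 203 200 167
  128 128 158 158 159 185]
 [192 200 202 202 201 201 200 202 213 200 201 211 210 202 203 202 206 217
  203 201 217 196 180
[... 822 characters left out ...]
21 218 215 214 211 208 208 204 204 201 200 198 197 193 195 197 213
  212 213 213 217 216 218]
 [221 221 217 217 214 211 210 208 206 206 208 200 199 194 195 196 196 212
  211 212 213 215 217 220]
 [223 221 218 217 213 212 210 207 206 208 209 340 197   0 195 196 197 213
  212 214 215 340 353 352]
 [223 221 219 216 214 213 210 208 207 207 209 340 198 197 195 198 198 339
  340 340 339 340 352 353]
 [224 222 220 217 215 213 211 209 207 206 208 340 200 198 195 197 198 341
  341 341 341 342 354 354]
 [225 221 220 216 215 213 211 209 207 207 170 169 170 196 195 196 198 341
  341 341 341 342 354 353]
 [224 223 220 218 217 213 212 209 167 168 166 166 166 166 167 198 199 342
  341 340 341 342 354 355]]
```

```bash
python3 -m creep '[-0.0025,-0.0006,0.003,0,-0.005,-0.0012,0.006,0,-0.0065,-0.0016,0.0075,0,-0.0065,-0.0016,0.0075,0,-0.0065,-0.0016,0.0075,0]' | tail -5
python3 -m creep '[-0.0005,-0.0001,0.0006,0,-0.001,-0.0002,0.0012,0,-0.0015,-0.0004,0.0018,0,-0.002,-0.0005,0.0024,0,-0.002,-0.0005,0.0024,0,-0.002,-0.0005,0.0024,0]' | tail -5
python3 - <<'E'
from h import *
print(np.round(np.mean([get_obs()["ft_force"] for _ in range(3)],0),2))
im,d,X,o=shoot("wrist"); np.savez("w9",im=im,d=d,X=X,o=o); print(o["ee_pos"])
print("hole exp",proj("wrist",[616.9,287.7,142.8],o))
print(np.array(im[...,1])[196:218:2,206:246:2])
E
```

```text
ee_pos: [637.3, 288.8, 182.4]
orientation: [1.979, 2.44, 0.001]
ft_force: [-0.4, 0.5, -0.6]
width: 30.0
grasp_force: 30.0
ee_pos: [635.3, 288.3, 184.5]
orientation: [1.979, 2.44, 0.0]
ft_force: [0.5, 0.6, -0.1]
width: 29.9
grasp_force: 30.0
[ 0.53  0.61 -0.14]
[635.25248164 288.29269468 184.54656601]
hole exp [[229.79011456 206.75055736]]
[[173 174 190 198 199 200 200 200 202 200 201 199 200 199 201 201 198 190
  196 216]
 [173 172 181 195 197 201 199 202 201 200 200 197 201 200 202 201 202 194
  202 209]
 [174 172 169 192 199 199 199 201 200 201 198 173 173 199 201 201 202 203
  198 152]
 [174 172 164 193 202 200 200 201 201 202 201 168 152 196 202 202 202 204
  196 136]
 [176 185 191 199 200 200 199 199 201 202 208 188 149 134 185 201 203 203
  196 129]
 [187 177 198 202 199 199 199 202 201 201 216 200 140 126 178 201 201 203
  199 181]
 [199 199 202 201 199 201 199 202 202 200 218 218 156 108 169 201 204 203
  206 217]
 [203 201 199 201 200 200 202 200 200 203 207 218 186 146 193 200 203 203
  205 218]
 [201 202 200 203 200 202 201 201 199 203 201 205 207 188 194 204 202 203
  206 219]
 [203 202 199 195 179 162 157 157 169 192 201 198 203 200 202 201 204 203
  207 219]
 [201 204 200 150  85  73  69  69  80 128 181 189 202 201 202 203 203 203
  204 204]]
```

```bash
python3 -m creep '[-0.0005,-0.0001,0.0006,0,-0.001,-0.0002,0.0012,0,-0.0015,-0.0004,0.0018,0,-0.002,-0.0005,0.0024,0,-0.002,-0.0005,0.0024,0]' | tail -5
python3 -m creep '[-0.0005,-0.0001,0.0006,0,-0.001,-0.0002,0.0012,0,-0.0015,-0.0004,0.0018,0,-0.002,-0.0005,0.0024,0,-0.0022,-0.0005,0.0028,0,-0.0022,-0.0005,0.0028,0]' | tail -5
python3 - <<'E'
from h import *
im,d,X,o=shoot("wrist"); np.savez("w10",im=im,d=d,X=X,o=o); print(o["ee_pos"],o["ft_force"])
print("hole exp",proj("wrist",[616.9,287.7,142.8],o))
print(np.array(im[...,1])[194:216:2,220:256:2])
print(d[194:216:2,220:256:2].astype(int))
E
```

```text
ee_pos: [633.2, 287.8, 187.1]
orientation: [1.979, 2.44, 0.0]
ft_force: [-1.0, -0.6, -1.1]
width: 30.1
grasp_force: 30.0
ee_pos: [631.1, 287.3, 189.8]
orientation: [1.979, 2.44, 0.0]
ft_force: [-0.2, -0.1, -1.5]
width: 29.6
grasp_force: 30.0
[631.05212564 287.30250956 189.84491911] [-0.21282919 -0.06527165 -1.52273172]
hole exp [[236.24553807 204.49488483]]
[[201 199 199 199 200 203 203 199 202 201 202 203 201 189 190 179 183 185]
 [197 202 200 201 200 201 201 200 203 201 200 203 201 194 194 182 179 184]
 [200 199 199 200 202 201 200 179 161 194 202 204 201 201 196 172 155 157]
 [200 203 199 201 200 203 201 174 149 190 200 203 203 202 197 148 130 132]
 [199 202 199 201 200 198 191 157 128 127 172 201 201 204 197 149 130 138]
 [201 201 200 201 198 163 133 116 107 102 152 199 202 201 196 146 119 121]
 [198 202 200 202 193 141 132 119 106  93 147 197 203 202 201 179 177 175]
 [201 199 202 200 196 154 118 107  95 129 187 202 203 204 204 186 188 188]
 [201 202 201 199 201 192 153 146 164 187 201 201 203 204 203 189 198 196]
 [199 199 200 202 203 196 161 162 197 200 201 202 203 203 204 188
[... 211 characters left out ...]
208 210 211 352 365 364]
 [232 231 229 226 225 221 220 219 219 214 212 211 210 208 211 353 365 366]
 [234 232 229 228 224 222 221 221 223 351 212 212 209 210 212 223 223 222]
 [233 232 229 228 225 223 221 215 216 217 215 211 210 211 212 222 223 223]
 [233 231 229 228 225 212 213 212 214 215 214 212 211 211 212 223 223 223]
 [235 233 231 229 226 212 210 212 215 215   0 212 211 212 214 356 365 368]
 [234 233 231 228 227 213 211 214 215 222 215 213 211 212 213 356 367 367]
 [235 232 231 229 227 224 222 221 218 218 214 213 211 212 214 358 367 369]
 [237 234 232 229 227 225 223 221 218 218 214 214 212 213 213 358 369 193]
 [170 234 232 230 227 226 224 222 219 218 216 214 212 212 214 188 189 190]]
```

The tip is through the hole: its depth reads about 212 in front of the plate at 222. I'll draw the turner out along its own z.

```bash
python3 -m creep '[0.001,0.0002,0.0012,0,0.002,0.0004,0.0024,0,0.003,0.0006,0.0036,0,0.004,0.0008,0.0048,0,0.005,0.001,0.006,0,0.006,0.0013,0.0072,0,0.006,0.0013,0.0072,0]' | tail -5
python3 -m creep '[0.001,0.0002,0.0012,0,0.002,0.0004,0.0024,0,0.003,0.0006,0.0036,0,0.004,0.0008,0.0048,0,0.005,0.001,0.006,0,0.006,0.0013,0.0072,0,0.006,0.0013,0.0072,0]' | tail -5
python3 - <<'E'
from h import *
np.set_printoptions(precision=1,suppress=True)
im,d,X,o=shoot("wrist"); print(o["ee_pos"],o["ft_force"])
print(d[194:216:2,220:256:2].astype(int))
E
```

```text
ee_pos: [637.3, 288.7, 197.1]
orientation: [1.979, 2.44, 0.001]
ft_force: [-0.5, 0.1, -0.9]
width: 29.7
grasp_force: 30.0
ee_pos: [643.4, 290.0, 204.4]
orientation: [1.979, 2.44, 0.001]
ft_force: [0.7, 0.1, -0.6]
width: 29.7
grasp_force: 30.0
[643.4 290.  204.4] [ 0.7  0.1 -0.6]
[[232 229 228 225 225 221 219 217 216 214 213 210 210 213 377 378 380 377]
 [232 231 227 227 225 222 220 218 216 215 213 212 210 212 380 378 380 380]
 [232 230 229 227 224 223 221 222 217 215 213 211 212 212 379 379 381 378]
 [233 231 228 227 225 221 223 223 369 216 212 213 212 213 222 223 222 223]
 [234 232 229 227 225 223 224 215 216 217 215 213 210 213 222 222 222 223]
 [233 232 229 228 225 212 213 213 214 215 214 212 212 212 222 223 222 223]
 [234 231 229 227 226 213 212 211 213 215 215 213 213 214 381 383 381 382]
 [234 233 231 228 228 213 213   0 216 217 215 215 213 214 381 383 383 382]
 [236 232 229 229 227 224 222 220 219 218 216 212 214 215 383 383 383 384]
 [236 234 232 229 228 224 223 221 219 217 216 213 213 215 384 384 385 192]
 [169 235 232 230 228 225 223 221 220 217 215 214 215 216 384 188 190 190]]
```

```bash
R='[0.0025,0.0005,0.003,0,0.005,0.001,0.006,0,0.0075,0.0015,0.009,0,0.01,0.002,0.012,0,0.0125,0.0026,0.0152,0,0.0125,0.0026,0.0152,0]'
python3 -m creep '[0.0025,0.0005,0.003,0,0.005,0.001,0.006,0,0.0075,0.0015,0.009,0,0.01,0.002,0.012,0,0.0125,0.0026,0.0152,0,0.0125,0.0026,0.0152,0]' | tail -5
python3 -m creep '[0.0025,0.0005,0.003,0,0.005,0.001,0.006,0,0.0075,0.0015,0.009,0,0.01,0.002,0.012,0,0.0125,0.0026,0.0152,0,0.0125,0.0026,0.0152,0]' | tail -5
python3 -m creep '[0.0025,0.0005,0.003,0,0.005,0.001,0.006,0,0.0075,0.0015,0.009,0,0.01,0.002,0.012,0,0.0125,0.0026,0.0152,0,0.0125,0.0026,0.0152,0]' | tail -5
python3 - <<'E'
from h import *
np.set_printoptions(precision=1,suppress=True)
im,d,X,o=shoot("wrist"); print(o["ee_pos"],o["ft_force"],o["t"])
print(d[194:216:2,220:256:2].astype(int))
E
```

```text
ee_pos: [656.6, 292.8, 220.3]
orientation: [1.978, 2.439, 0.003]
ft_force: [0.2, 0.5, -0.9]
width: 29.6
grasp_force: 30.0
ee_pos: [669.0, 295.3, 235.5]
orientation: [1.978, 2.439, 0.002]
ft_force: [-0.3, -0.3, -1.6]
width: 30.0
grasp_force: 30.0
ee_pos: [681.6, 298.0, 250.8]
orientation: [1.978, 2.439, 0.003]
ft_force: [0.2, -0.2, -1.1]
width: 29.9
grasp_force: 30.0
[681.6 298.  250.8] [ 0.2 -0.2 -1.1] 16.25
[[426 425 427 427 426 426 426 426 427 425 427 426 426 426 427 428 215 216]
 [426 426 428 426 426 427 428 427 426 428 427 427 427 426 428 427 216 216]
 [429 427 427 427 426 428 428 428 427 426 427 428 426 428 428 428 216 218]
 [428 428 427 429 429 430 429 429 429 429 220 220 221 220 223 222 216 216]
 [429 431 428 430 429 428 429 215 216 216 218 220 220 221 222 217 217 217]
 [430 429 430 430 430 213 213 214 214 215 218 218 219 221 223 218 218 218]
 [430 431 430 431 429 213 212 213 214 214 218 220 431 429 431 219 216 217]
 [431 431 431 431 430 213 212 212 214 431 432 432 431 431 431 219 219 218]
 [432 431 431 432 430 433 432 431 431 431 431 431 430 432 432 220 219 219]
 [432 432 434 434 433 435 433 432 431 434 432 432 433 433 434 219 220 193]
 [169 434 433 434 433 434 434 434 434 433 432   0 434 434 433 189 189 190]]
```

The turner now hangs from the hook, with the plate visible edge-on past column 252. I'll lift it and carry it around the rail's robot side.

```bash

python3 -m creep '[0,0,0.005,0,0,0,0.015,0,0,0,0.03,0,0,0,0.045,0,0,0,0.06,0,0,0,0.075,0,0,0,0.09,0,0,0,0.105,0,0,0,0.112,0,0,0,0.115,0]' | tail -5
python3 -m creep '[0,0,0,0,0,0,0,0,0,0,0,0,0,0,0,0,0,0,0,0,0,0,0,0]' | tail -5
python3 -m creep '[-0.002,-0.002,0,0,-0.007,-0.007,0,-0.01,-0.015,-0.015,0,-0.02,-0.025,-0.025,0,-0.03,-0.037,-0.037,0,-0.05,-0.049,-0.049,0,-0.07,-0.061,-0.061,0,-0.09,-0.073,-0.073,0,-0.11,-0.085,-0.085,0,-0.13,-0.097,-0.097,0,-0.15]' | tail -5
python3 -m creep '[-0.012,-0.012,0,-0.02,-0.024,-0.024,0,-0.04,-0.036,-0.036,0,-0.06,-0.048,-0.048,0,-0.08,-0.06,-0.06,0,-0.1,-0.072,-0.072,0,-0.12,-0.083,-0.086,0,-0.14,-0.092,-0.101,0,-0.16,-0.099,-0.117,0,-0.18,-0.103,-0.134,0,-0.2]' | tail -5
python3 - <<'E'
from h import *
o=get_obs(); print(o["ee_pos"],o["ft_force"],o["qpos"],o["t"])
E
```

```text
ee_pos: [680.9, 297.9, 367.2]
orientation: [1.978, 2.439, 0.004]
ft_force: [-0.4, -0.8, -1.8]
width: 29.7
grasp_force: 30.0
ee_pos: [680.3, 297.6, 364.0]
orientation: [-1.978, -2.44, 0.002]
ft_force: [-0.7, 0.8, -1.6]
width: 29.5
grasp_force: 30.0
ee_pos: [582.3, 199.7, 364.8]
orientation: [2.158, 2.283, -0.0]
ft_force: [-0.4, -1.1, -2.1]
width: 30.1
grasp_force: 30.0
ee_pos: [479.3, 65.9, 365.0]
orientation: [2.374, 2.057, 0.001]
ft_force: [0.3, -0.0, -1.3]
width: 29.7
grasp_force: 30.0
[479.28556415  65.92752316 365.04233153] [ 0.32442312 -0.01391731 -1.34468047] [1.12067944e-01 6.17774476e-02 1.76943356e+00 4.60343274e-05
 1.30944132e+00 2.55218594e-01] 19.3
```

```bash

python3 -m creep '[0.001,-0.017,0,0,0.002,-0.034,0,-0.01,0.004,-0.051,0,-0.02,0.006,-0.068,0,-0.03,0.008,-0.085,0,-0.03,0.01,-0.102,0,-0.03,0.012,-0.119,0,-0.03,0.015,-0.136,0,-0.03,0.018,-0.153,0,-0.03,0.021,-0.17,0,-0.03]' | tail -5
python3 -m creep '[0.003,-0.017,-0.002,0,0.006,-0.033,-0.007,0,0.009,-0.048,-0.015,0,0.01,-0.061,-0.025,0,0.01,-0.072,-0.036,0,0.01,-0.08,-0.046,0,0.01,-0.085,-0.054,0,0.01,-0.086,-0.059,0,0.01,-0.086,-0.062,0,0.01,-0.086,-0.062,0]' | tail -5
python3 -m creep '[0,0,0,0,0,0,0,0,0,0,0,0,0,0,0,0,0,0,0,0,0,0,0,0,0,0,0,0,0,0,0,0,0,0,0,0,0,0,0,0]' | tail -5
python3 - <<'E'
from h import *
np.set_printoptions(precision=1,suppress=True)
a=np.radians(-9.8);ex=np.array([np.cos(a),np.sin(a),0]);ey=np.array([-ex[1],ex[0],0]);B=np.stack([ex,ey,[0,0,1]])
for n in ("wrist","scene"):
    im,d,X,o=shoot(n); T=np.array(o["ee_pos"]); np.savez("x"+n,im=im,d=d,X=X)
    Rt=Ro.from_rotvec(o["orientation"]).as_matrix(); print(T,np.degrees(np.arctan2(Rt[1,1],Rt[0,1])),o["ft_force"],o["t"])
    m=(abs(X[...,2]-290)<14)&(d>0)&(X[...,0]>545)&(X[...,0]<640)&(X[...,1]<-60)&(X[...,1]>-310)&(im.min(-1)>80)
    P=X[m]; 
    if len(P)>20:
        c=P.mean(0);u=np.linalg.svd(P-c,full_matrices=False)[2][0]; k=(-200-c[1])/u[1]; print(n,len(P),"bar at y-200",c+u*k,"dir deg",np.degrees(np.arctan(u[0]/u[1])))
    L=(X-T)@B.T; m=(abs(L[...,0])<40)&(abs(L[...,1])<50)&(L[...,2]<-25)&(L[...,2]>-225)&(d>0)
    P=L[m]
    for lo in range(-225,-25,20):
        k=(P[:,2]>lo)&(P[:,2]<=lo+20)
        if k.sum()>3: print(lo,k.sum(),P[k].mean(0),P[k].min(0),P[k].max(0))
E
```

```text
ee_pos: [500.9, -104.3, 364.9]
orientation: [2.404, 2.021, 0.0]
ft_force: [-0.3, -0.8, -1.6]
width: 29.9
grasp_force: 30.0
ee_pos: [511.2, -188.8, 301.9]
orientation: [-2.403, -2.022, 0.001]
ft_force: [0.2, -0.3, -1.8]
width: 29.7
grasp_force: 30.0
ee_pos: [511.6, -189.3, 302.7]
orientation: [2.404, 2.022, 0.0]
ft_force: [0.7, 0.4, -1.4]
width: 30.2
grasp_force: 30.0
[ 511.6 -189.3  302.7] -9.857536062630283 [ 0.7  0.4 -1.4] 21.8
wrist 3609 bar at y-200 [ 583.2 -200.   292.9] dir deg 9.83978072522705
-205 7 [  19.    28.4 -191.1] [  17.8   16.3 -200. ] [  20.2   42.5 -185.5]
-185 7 [  18.2   34.4 -174.1] [  17.    22.8 -180. ] [  19.3   45.7 -168.8]
-165 11 [  16.8   36.5 -155.5] [  14.9   21.  -163.8] [  18.5   49.9 -147.1]
-145 35 [  13.4   30.8 -132.5] [   9.3  -15.5 -144.5] [  16.4   49.7 -125. ]
-125 148 [  11.9   32.4 -118.9] [   7.4   11.3 -124.9] [  16.1   47.6 -105.3]
-105 174 [ 10.3  14.6 -95.2] [   2.6  -13.9 -104.8] [ 14.5  33.6 -85.1]
-85 206 [  5.1  14.7 -75.5] [  0.8 -17.5 -84.8] [  9.2  33.  -65. ]
-65 459 [ -1.    4.9 -50.3] [-15.4 -21.2 -64.9] [ 11.   29.6 -45. ]
-4
[... 159 characters left out ...]
.4 -200.   292.3] dir deg 9.716262691842287
-205 72 [   1.1   13.6 -193.6] [  -4.4  -15.3 -204.1] [   5.3   49.8 -185. ]
-185 89 [   1.9   15.  -175.5] [  -3.1  -16.9 -184.3] [   6.3   46.  -165.1]
-165 97 [   2.3   11.4 -155.7] [  -3.4  -18.5 -164.9] [   7.8   44.2 -145.4]
-145 99 [   2.6   10.9 -135.4] [  -3.1  -20.5 -144.8] [   7.7   43.3 -125.4]
-125 41 [   5.4    8.8 -114.7] [  -3.8   -3.6 -124.7] [   9.4   40.2 -105.2]
-105 61 [  3.    3.6 -93.6] [  -4.1  -18.5 -104.9] [  8.9  25.6 -85.2]
-85 41 [ -0.3   3.3 -72.4] [ -5.5 -20.4 -83.8] [  4.2  27.8 -66.2]
-65 91 [ -1.    0.8 -54.3] [-15.1 -22.4 -64.6] [ 10.6  27.1 -45.1]
-45 21 [  2.2   3.5 -36.7] [-20.2  -1.8 -44.7] [ 13.7  25.9 -25.7]
```

```bash

python3 -m creep '[0.004,-0.0007,0,0,0.011,-0.002,0,0,0.02,-0.0035,0,0,0.029,-0.005,0,0,0.038,-0.0066,0,0,0.047,-0.008,0,0,0.055,-0.0095,0,0,0.061,-0.0105,0,0,0.065,-0.0112,0,0,0.066,-0.0114,0,0]' | tail -5
python3 -m creep '[0,0,0,0,0.001,0,-0.002,0,0.002,0,-0.004,0,0.003,-0.0005,-0.007,0,0.004,-0.0007,-0.011,0,0.005,-0.001,-0.015,0,0.006,-0.001,-0.018,0,0.0065,-0.001,-0.021,0,0.0068,-0.0012,-0.024,0,0.0068,-0.0012,-0.024,0]' | tail -5
python3 - <<'E'
from h import *
np.set_printoptions(precision=1,suppress=True)
im,d,X,o=shoot("scene"); print(o["ee_pos"],o["ft_force"],o["t"])
cv2.imwrite("pics/s9.png",cv2.resize(im[150:300,130:330],(800,600),interpolation=cv2.INTER_CUBIC)[:,:,::-1])
E
```

```text
ee_pos: [578.1, -200.8, 302.4]
orientation: [-2.404, -2.023, 0.0]
ft_force: [-0.2, 0.7, -1.0]
width: 30.0
grasp_force: 30.0
ee_pos: [584.1, -201.8, 277.9]
orientation: [-2.403, -2.022, 0.001]
ft_force: [-0.2, -0.2, -1.8]
width: 29.9
grasp_force: 30.0
[ 584.1 -201.8  277.9] [-0.2 -0.2 -1.8] 23.5667
```

View pics/s9.png

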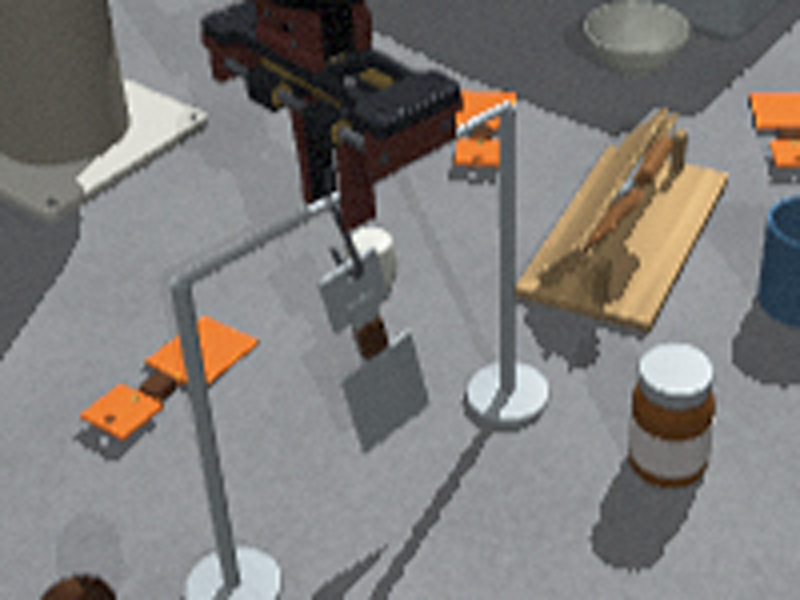

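The picture shows the turner dangling from the hook (hole at about (358,290)), with the bar at (335,203) between the fingers. I'll lower until seated.

```bash

python3 -m creep '[0,0,-0.002,0,0,0,-0.004,0,0,0,-0.006,0,0,0,-0.008,0,0,0,-0.01,0,0,0,-0.011,0,0,0,-0.0115,0,0,0,-0.0115,0,0,0,-0.0115,0,0,0,-0.0115,0]' | tail -5
python3 -m creep '[0,0,-0.0003,0,0,0,-0.0006,0,0,0,-0.0009,0,0,0,-0.0009,0,0,0,-0.0009,0,0,0,-0.0009,0]' | tail -5
python3 -c "
from h import *
print(get_obs()['ft_force'],get_obs()['t'])"
```

```text
ee_pos: [584.3, -202.0, 267.3]
orientation: [2.404, 2.022, -0.0]
ft_force: [0.1, -0.6, -2.0]
width: 29.9
grasp_force: 30.0
ee_pos: [584.3, -201.9, 266.3]
orientation: [-2.404, -2.022, 0.0]
ft_force: [-0.8, -0.5, -2.2]
width: 29.9
grasp_force: 30.0
[-0.80740135 -0.49043269 -2.24081728] 24.95
```

```bash

for i in 1 2 3; do python3 -m creep '[0,0,-0.0003,0,0,0,-0.0006,0,0,0,-0.0006,0,0,0,-0.0006,0,0,0,-0.0006,0]' | grep -E "ee_pos|ft"; done
```

```text
ee_pos: [584.4, -202.0, 265.7]
ft_force: [-0.7, -0.1, -0.9]
ee_pos: [584.4, -201.9, 265.3]
ft_force: [-1.5, 0.8, 1.3]
ee_pos: [584.5, -202.0, 265.1]
ft_force: [-2.0, 0.9, 5.6]
```

```bash

python3 -m creep '[0,0,0.0004,0,0,0,0.0006,0,0,0,0.0006,0,0,0,0.0006,0,0,0,0.0006,0]' | grep -E "ee_pos|ft"
python3 -m creep '[0,0,0,0,0,0,0,0,0,0,0,0,0,0,0,0,0,0,0,0,0,0,0,0]' 0.42 | tail -5
python3 -m creep '[0,0,0,0,0,0,0,0,0,0,0,0,0,0,0,0,0,0,0,0,0,0,0,0,0,0,0,0,0,0,0,0]' 0.9 | tail -5
python3 -m creep '[0,0,0.003,0,0,0,0.012,0,0,0,0.025,0,0,0,0.04,0,0,0,0.06,0,0,0,0.08,0,0,0,0.1,0,0,0,0.115,0,0,0,0.12,0,0,0,0.12,0]' | tail -5
python3 -m creep '[0,0,0,0,0,0,0,0,0,0,0,0,0,0,0,0,0,0,0,0,0,0,0,0,0,0,0,0,0,0,0,0,0,0,0,0,0,0,0,0]' | tail -5
python3 - <<'E'
from h import *
np.set_printoptions(precision=1,suppress=True)
a=np.radians(-9.8);ex=np.array([np.cos(a),np.sin(a),0]);ey=np.array([-ex[1],ex[0],0]);B=np.stack([ex,ey,[0,0,1]])
C=np.array([584.5,-202,283.5])
for i in range(8):
    im,d,X,o=shoot("scene")
    L=(X-C)@B.T; m=(abs(L[...,0])<60)&(abs(L[...,1])<60)&(L[...,2]<-150)&(L[...,2]>-228)&(d>0); P=L[m]; 
    q=L[(abs(L[...,0])<40)&(abs(L[...,1])<30)&(L[...,2]<-5)&(L[...,2]>-60)&(d>0)&(im.max(-1)<90)]
    print(m.sum(),P.mean(0),P.min(0)[2],"hook",len(q),q.mean(0) if len(q) else None)
print(o["t"])
E
```

```text
ee_pos: [584.5, -202.0, 265.2]
ft_force: [-0.8, 0.8, 3.3]
ee_pos: [584.3, -201.9, 264.9]
orientation: [-2.404, -2.022, 0.0]
ft_force: [-0.9, -0.6, -0.8]
width: 36.9
grasp_force: 0.0
ee_pos: [584.3, -201.9, 265.1]
orientation: [2.404, 2.022, 0.0]
ft_force: [-0.0, -0.5, -1.6]
width: 78.5
grasp_force: 0.0
ee_pos: [585.0, -202.1, 387.2]
orientation: [2.402, 2.02, 0.003]
ft_force: [-0.0, 0.1, -0.4]
width: 79.2
grasp_force: 0.0
ee_pos: [584.4, -201.9, 385.1]
orientation: [2.404, 2.022, 0.0]
ft_force: [0.2, 0.7, 0.1]
width: 79.1
grasp_force: 0.0
306 [   0.6    0.  -184.2] -220.4245123062019 hook 39 [ -0.9   1.1 -32.7]
314 [   1.    -0.6 -183.9] -220.3510383818351 hook 38 [ -0.2   0.9 -33.6]
313 [   1.5   -0.7 -184.2] -220.62655574362964 hook 36 [ -0.4   0.9 -33.2]
314 [   1.6   -1.1 -184.1] -220.9717388497262 hook 39 [ -1.2   0.8 -33.1]
311 [   1.6   -0.8 -184.1] -220.2068074980648 hook 36 [ -0.7   0.7 -33.3]
312 [   1.5   -0.5 -184.4] -222.10289974928446 hook 36 [ -1.8   1.  -32.7]
305 [   1.3   -0.2 -184.2] -220.63053228468607 hook 36 [ -1.5   1.1 -33. ]
303 [   1.1    0.1 -184.3] -220.3703069087203 hook 38 [ -0.7   1.  -31.5]
29.8
```

```bash

for i in 1 2 3 4; do python3 -m creep '[0,0,0,0,0,0,0,0,0,0,0,0,0,0,0,0,0,0,0,0,0,0,0,0,0,0,0,0,0,0,0,0,0,0,0,0,0,0,0,0]' >/dev/null; done
python3 -c "
from workcell import *
print(ticket.close_job(), get_obs()['t'])"
```

```text
the job is handed in; nothing more can be done
the job is handed in; nothing more can be done
```

The turner hangs almost still from the S-hook on the rail with the gripper clear above it, and I handed the job in after about 33 s of robot time; the verdict was not shown to me.

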